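# Put the toys back on their own stands

## Robot

A 6-joint arm with a two-finger parallel gripper is mounted at the origin on the work surface. World frame = base frame: x ahead of the robot, y to its left, z up, the work surface at z = 0. Lengths are in m, angles in rad, forces in N, time in s.
With the tool pointing down it reaches from about 0.35 to 0.775 m from the base axis. Payload 7.3 kg.
Tool frame: the origin (TCP) lies at the centre of the arm's flange, where the gripper is bolted on; the fingertips stand 178 mm ahead of it and the grasp point (between the pads) lies 159 mm ahead of it (tip_extent is the distance from the TCP to the fingertips, in m); z points along the fingers, y is the line along which they close (so a half turn about z gives the same grasp; the last joint's range is limited). The gripper opens to 92 mm and grips with 3 to 60 N. Pads are 19 mm wide; open, the fingers measure 130 mm over their backs; the gripper's body (75 mm by 190 mm) begins 47 mm behind the grasp point.
Start: joints at [-1.359, 0.342, 1.524, -0, 1.275, -0.146], TCP at [0.184, -0.492, 0.405] pointing down, gripper open.
Joint ranges: [-2.53, 2.53], [-0.77, 2.02], [0.04, 2.7], [-1, 4.14], [0.28, 2.66], [-3.11, 3.11]. Speed limits (rad/s): [2.57, 2.57, 3.14, 3.14, 3.14, 3.14].

## Interface

Orientations are given as [roll, pitch, yaw] about the fixed x, y, z axes, in that order (R = Rz(yaw) Ry(pitch) Rx(roll)).
In Python, from cell import * gives the robot as it stands.
- The arm moves only by the tool arm_command, never from a script. Its arguments are lists of equal length, an entry for each row: "xyz": the shift along the world's x, y, z in mm, a list of three; "spin": the turn about the world's z in degrees. In form: {"xyz": [[tx, ty, tz], ...], "spin": [spin, ...]}. A call has 1 to 20 rows; each row shifts and turns the commanded pose from where the row before left it; what a row does not reach is not made up. A row lasts 1/10 s, in which the tool goes at most 50 mm and 8.59 degrees, less where a joint would pass 70% of its speed; a pose out of reach is approached as far as the arm can. A call with a gripper value outside its range is refused whole. "jaw" is the opening, from -1 (shut) to 1 (fully open), set as the call begins (left out, the last holds). The fingers move at their own pace and stop on an object; "squeeze" is the grip in N (left out, the last holds). Time passes only in rows, so rows that do not move let the fingers close. It gives the time, the measured TCP pose, the force, the opening and the grip force at its end, in the units of the state.
- observe(): the state, without advancing time (a new reading comes with each control period).
- read_camera(name): name is "scene" or "top" or "wrist"; returns a dict with "img" (480x640x3 uint8, red, green, blue), "depth" (480x640 float32, m along the optical axis (not along the pixel's ray), 0 where there is no reading), "fx", "fy", "cx", "cy" (pixels), "world_from_camera" (4x4, takes a point from camera to world coordinates). Camera axes: x right, y up, looking along -z (the intrinsics and any distortion apply to the point x, -y, -z); pixel columns grow to the right and rows downward; lengths in m; the calibration is good to about 2 mm. A picture is of the moment at which its call begins.
- hand_in(): hands the job in; it is judged then, once.
The state is a dict: "time": time; "qpos": joint angles; "qvel": joint speeds; "joint_efforts": joint torques, N m; "tool_pos": TCP position; "tool_rot": TCP orientation; "contact_force": force on the tool from outside, world axes, zero at the start; "torque": the same for the moment, N m; "opening": finger opening in m; "grip_force": force on a finger pad.
Only numpy, scipy, OpenCV 4.12 (cv2) and the standard library are available. Lean on these libraries where they do the work, as an engineer would, in place of code of your own. Each camera call takes 0.05 s, during which the arm holds its last target. There are 200 camera calls.

## Task

The four display pieces stand on each other's stands. Put each in the middle of the stand of its own colour, upright (the key lying flat) - the turquoise turtle on the turquoise stand, the red soldier on the red one, the violet spinning top on the violet one and the brass winding key on the yellow one - parking a piece on the empty grey stand to make room. No piece may be put down or dropped on the cork counter top.

Things in the scene. Friction and masses are not known exactly. Their poses are not given: they have to be found in the camera images.
- turtle: Turquoise tin turtle, 0.06 to 0.13 kg. Round shell 52 mm across with upright sides from 4 to 22 mm height, domed to 37 mm; head at +x (sticks out to 44 mm from the origin), a small tail at -x, four feet at x = +-21 mm, y = +-16 mm. Grip it across the shell along its y axis. Origin at the centre of its underside; z up.
- soldier: Tin clockwork soldier in a red coat with a tall black hat, its feet held in a square steel spring-clip base 42 x 42 x 5 mm (all one piece), 84 mm tall, 0.08 to 0.15 kg. Torso with arms is 38 mm wide along y and 22 mm deep along x, from 34 to 62 mm height: grip it there along y. It faces +x. Origin at the centre of its underside; z up.
- top: Violet lacquered spinning top with cream bands, standing in a small pale wooden ring 40 mm across and 12 mm high (all one piece), 70 mm tall, 0.06 to 0.11 kg. Round belly 52 mm across with upright sides from 23 to 37 mm height, thin stem of 10 mm above: grip it round the belly, from any side. Origin at the centre of its underside; z up the stem.
- key: Polished brass winding key lying flat, 70 mm long along x, 0.05 to 0.10 kg. Round shaft 14 mm thick from x = -38 to +10 mm, and a flat two-lobed bow 8 mm thick and 42 mm wide (along y) from x = +10 to +32 mm. Grip it across the shaft, along y, at the origin or a little behind. Origin on the shaft's centre line at its underside (z = 0 is the surface it lies on), close to its balance point; z up.
- stand_turquoise: Turquoise round display stand, fixed to the counter: a flat disc 90 mm across and 25 mm high with Turquoise rim and sides and a cream middle 66 mm across, level with the rim. Origin at the centre of its underside on the counter top (so its top face is at z = +25 mm); z up.
- stand_red: Red round display stand, fixed to the counter: a flat disc 90 mm across and 25 mm high with Red rim and sides and a cream middle 66 mm across, level with the rim. Origin at the centre of its underside on the counter top (so its top face is at z = +25 mm); z up.
- stand_violet: Violet round display stand, fixed to the counter: a flat disc 90 mm across and 25 mm high with Violet rim and sides and a cream middle 66 mm across, level with the rim. Origin at the centre of its underside on the counter top (so its top face is at z = +25 mm); z up.
- stand_yellow: Yellow round display stand, fixed to the counter: a flat disc 90 mm across and 25 mm high with Yellow rim and sides and a cream middle 66 mm across, level with the rim. Origin at the centre of its underside on the counter top (so its top face is at z = +25 mm); z up.
- stand_grey: Grey round display stand, fixed to the counter: a flat disc 90 mm across and 25 mm high with Grey rim and sides and a grey middle 66 mm across, level with the rim. Origin at the centre of its underside on the counter top (so its top face is at z = +25 mm); z up. Empty at the start: the free spot. Each of the other four stands carries one wrong piece at the start.

How it is judged:
By the outcome, as a careful person would: the job done as asked, in the order asked, and still so for the second after the job is handed in, with the robot touching nothing.
It also fails if it takes over 136 s, if anything falls off the work surface, if the arm or the gripper's body presses on something with over 40 N, if the wrist force passes 120 N, or if a joint passes its speed limit or range.

## Working session

There is one attempt and no reset: what is moved stays moved. The work goes in short steps, Python scripts to look and compute and a tool call to move; the robot and the scene stay as the last step left them, time stands still between calls to the robot, and variables do not carry over. Pictures are saved under pics/ and viewed, at most 14 in all, crops included, and the job is handed in when it is done.

Besides the shell and the picture viewer there is one more tool, called by a JSON object that holds its "op" and its "data". arm_command: Moves the arm, as the interface text tells. Its arguments: {"type":"object","properties":{"xyz":{"type":"array","items":{"type":"array","items":{"type":"number"}}},"spin":{"type":"array","items":{"type":"number"}},"jaw":{"type":"number"},"squeeze":{"type":"number"}},"required":["xyz","spin"]}

```bash
ls; mkdir -p pics; python3 - <<'E'
from cell import *
import cv2,numpy as np
print(observe())
for n in ["top","scene"]:
    c=read_camera(n); cv2.imwrite(f"pics/{n}0.png",c["img"][:,:,::-1]); np.savez(f"{n}0.npz",**c)
    print(n,c["fx"],c["cx"],c["cy"],np.round(c["world_from_camera"],3).tolist(),[k for k in c])
E
```

```text
pics
{'time': 0.0, 'qpos': array([-1.35897893e+00,  3.42734051e-01,  1.52502728e+00, -6.26942694e-06,
        1.27537755e+00, -1.46028489e-01]), 'qvel': array([-0.00053919,  0.00059822, -0.00023531, -0.00068761,  0.00077903,
       -0.00138365]), 'joint_efforts': array([-2.90578799e-03, -4.31250215e+01, -2.44222373e+01,  7.16560520e-02,
        5.59416006e-02, -1.08159143e-04]), 'tool_pos': array([ 0.1838628 , -0.49160888,  0.40403528]), 'tool_rot': array([-3.14006201e+00, -2.19060883e-04,  3.57847544e-01]), 'contact_force': array([ 4.35620655e-01, -4.40238087e-01,  4.89448161e-05]), 'torque': array([4.31320195e-02, 7.57921796e-05, 3.28756135e-02]), 'grip_force': 0.0, 'opening': 0.09222928758014193}
top 462.95505988440505 318.0077838799481 234.2267097885111 [[-0.009, 0.993, -0.118, 0.479], [-1.0, -0.011, -0.02, 0.004], [-0.021, 0.118, 0.993, 0.697], [0.0, 0.0, 0.0, 1.0]] ['img', 'depth', 'fx', 'fy', 'cx', 'cy', 'world_from_camera']
scene 436.98683435751514 317.585969914968 237.80584796778297 [[0.783, -0.528, 0.328, 0.786], [0.621, 0.677, -0.395, -0.27], [-0.013, 0.513, 0.858, 0.679], [0.0, 0.0, 0.0, 1.0]] ['img', 'depth', 'fx', 'fy', 'cx', 'cy', 'world_from_camera']
```

View pics/top0.png

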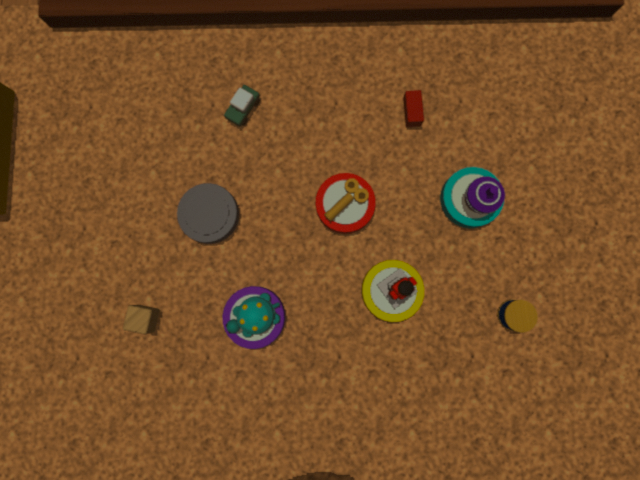

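View pics/scene0.png

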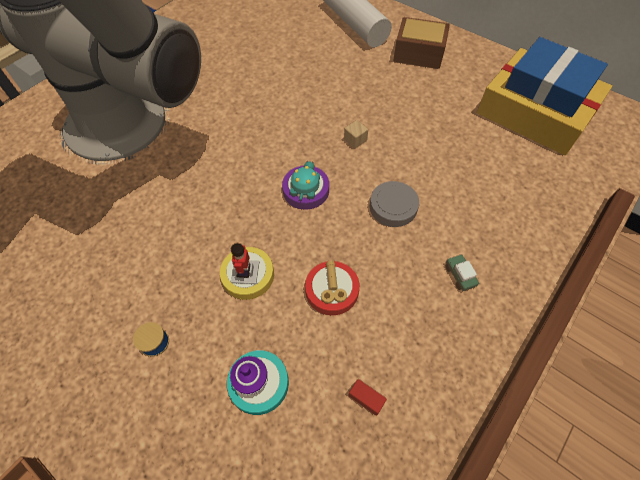

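The top view shows grey (208,213), red with the key (345,203), turquoise with the top (473,197), violet with the turtle (254,317, head lower left) and yellow with the soldier (394,291). The scene view agrees. There are a few distractors, none on a stand.

```bash
cat > h.py <<'E'
import numpy as np,cv2
def cloud(c):
    d=c["depth"]; v,u=np.mgrid[:480,:640]
    p=np.stack([(u-c["cx"])/c["fx"]*d,-(v-c["cy"])/c["fy"]*d,-d,np.ones_like(d)],-1)@np.asarray(c["world_from_camera"]).T
    p=p[...,:3].copy(); p[d==0]=np.nan; return p*1000
px=dict(grey=(208,213),red=(345,203),turquoise=(473,197),violet=(254,317),yellow=(394,291))
def circ(xy): # algebraic circle fit
    A=np.c_[2*xy,np.ones(len(xy))]; s=np.linalg.lstsq(A,(xy**2).sum(1),rcond=None)[0]
    return s[:2],np.sqrt(s[2]+s[:2]@s[:2])
def disc(P,c0): # stand: convex hull of points near its top level
    m=(np.abs(P[...,2]-25)<5)&(np.hypot(P[...,0]-c0[0],P[...,1]-c0[1])<60)
    q=P[m].astype(np.float32); (c,r)=cv2.minEnclosingCircle(q[:,:2]); hull=cv2.convexHull(q[:,:2])[:,0]
    return np.array(c),r,circ(hull),np.median(q[:,2])
E
python3 - <<'E'
from h import *
T=dict(np.load("top0.npz"));S=dict(np.load("scene0.npz"));PT=cloud(T);PS=cloud(S)
print("counter z",[np.nanmedian(PT[400:450,200:500,2]),np.nanmedian(PS[300:340,150:220,2])])
for n,(u,v) in px.items():
    c0=np.nanmedian(PT[v-25:v+25,u-25:u+25].reshape(-1,3),0)[:2]
    for nm,P,C in (("top",PT,T),("scene",PS,S)):
        c,r,(cc,cr),z=disc(P,c0); 
        print(n,nm,"mec",c.round(1),round(r,1),"fit",cc.round(1),cr.round(1),"z",z.round(1),"reach",np.hypot(*cc).round())
        m=(P[...,2]>31)&(np.hypot(P[...,0]-cc[0],P[...,1]-cc[1])<75)
        q=P[m]
        if len(q)>20:
            zt=np.percentile(q[:,2],99); h=q[q[:,2]>zt-4]
            print("   obj n",len(q),"zmax",zt.round(1),"topxy",h[:,:2].mean(0).round(1),"rect",cv2.minAreaRect(q[:,:2].astype(np.float32)))
# close crops upscaled
a=[cv2.resize(T["img"][v-40:v+40,u-40:u+40,::-1],(390,290) if 0 else (300,300),interpolation=cv2.INTER_CUBIC) for n,(u,v) in px.items() if n!="grey"]
cv2.imwrite("pics/crops.png",np.vstack([np.hstack(a[:2]),np.hstack(a[2:])]))
E
```

```text
counter z [np.float64(-0.9449484567137789), np.float64(0.5513554157723366)]Traceback (most recent call last):
  File "<stdin>", line 7, in <module>
  File "h.py", line 12, in disc
    q=P[m].astype(np.float32); (c,r)=cv2.minEnclosingCircle(q[:,:2]); hull=cv2.convexHull(q[:,:2])[:,0]
                                     ~~~~~~~~~~~~~~~~~~~~~~^^^^^^^^^
cv2.error: OpenCV(4.12.0) /io/opencv/modules/imgproc/src/shapedescr.cpp:201: error: (-215:Assertion failed) count >= 0 && (depth == CV_32F || depth == CV_32S) in function 'minEnclosingCircle'
```

```bash
sed -i 's/q=P\[m\].astype(np.float32); (c,r)=cv2.minEnclosingCircle(q\[:,:2\]); hull=cv2.convexHull(q\[:,:2\])/q=P[m].astype(np.float32); f=q[:,:2].copy(); (c,r)=cv2.minEnclosingCircle(f); hull=cv2.convexHull(f)/' h.py
cat > m.py <<'E'
from h import *
T=dict(np.load("top0.npz"));S=dict(np.load("scene0.npz"));PT=cloud(T);PS=cloud(S)
for n,(u,v) in px.items():
    c0=np.nanmedian(PT[v-25:v+25,u-25:u+25].reshape(-1,3),0)[:2]
    for nm,P,C in (("top",PT,T),("scene",PS,S)):
        c,r,(cc,cr),z=disc(P,c0)
        print(n,nm,"mec",np.round(c,1),round(r,1),"fit",cc.round(1),cr.round(1),"z",z.round(1),"reach",np.hypot(*cc).round())
        m=(P[...,2]>31)&(np.hypot(P[...,0]-cc[0],P[...,1]-cc[1])<75)
        q=P[m]
        if len(q)>20:
            zt=np.percentile(q[:,2],99); h=q[q[:,2]>zt-4]
            print("   obj n",len(q),"zmax",zt.round(1),"topxy",h[:,:2].mean(0).round(1),"rect",[np.round(x,1) for x in cv2.minAreaRect(q[:,:2].astype(np.float32).copy())])
a=[cv2.resize(T["img"][v-40:v+40,u-40:u+40,::-1],(300,300),interpolation=cv2.INTER_CUBIC) for n,(u,v) in px.items() if n!="grey"]
cv2.imwrite("pics/crops.png",np.vstack([np.hstack(a[:2]),np.hstack(a[2:])]))
E
python3 m.py
```

```text
grey top mec [593.1 182. ] 45.0 fit [593.2 181.7] 44.5 z 23.5 reach 620.0
grey scene mec [595.6 181.4] 45.6 fit [595.9 181.5] 44.8 z 25.3 reach 623.0
red top mec [606.4 -23.8] 44.8 fit [606.3 -23.8] 44.4 z 23.3 reach 607.0
   obj n 583 zmax 39.6 topxy [597.8 -14.2] rect [array([605.5, -21.8]), array([40.6, 68.9]), np.float64(43.2)]
red scene mec [609.4 -24.1] 45.3 fit [609.  -24.3] 44.8 z 24.9 reach 610.0
   obj n 507 zmax 41.2 topxy [600.3 -14.2] rect [array([609.4, -21.3]), array([40.1, 69.7]), np.float64(39.1)]
turquoise top mec [ 612.8 -212.5] 45.1 fit [ 612.8 -212.5] 44.6 z 23.0 reach 649.0
   obj n 1174 zmax 93.1 topxy [ 607.6 -217.3] rect [array([ 607.8, -216.9]), array([51.2, 51.6]), np.float64(65.1)]
turquoise scene mec [ 615.3 -213.3] 45.3 fit [ 615.6 -213. ] 44.6 z 24.7 reach 651.0
   obj n 1179 zmax 94.8 topxy [ 610.4 -217.9] rect [array([ 610.9, -218.1]), array([51.1, 51. ]), np.float64(41.7)]
violet top mec [439.6 111.5] 44.9 fit [439.8 111.5] 44.5 z 23.1 reach 454.0
   obj n 1512 zmax 61.8 topxy [443.4 105.5] rect [array([442.1, 109.3]), array([53., 79.]), np.float64(17.9)]
violet scene mec [441.7 110.5] 45.8 fit [442.1 110.9] 44.8 z 24.8 reach 456.0
   obj n 785 zmax 63.5 topxy [446.6 105.2] rect [array([444.7, 108.3]), array([50.7, 79.6]), np.float64(31.4)]
yellow top mec [476.  -90.8] 44.9 fit [476.2 -90.7] 44.4 z 23.4 reach 485.0
   obj n 526 zmax 109.7 topxy [479.5 -95.3] rect [array([479.7, -95.2]), array([37.5, 40. ]), np.float64(34.2)]
yellow scene mec [478.6 -91.2] 45.5 fit [479.  -91.2] 44.5 z 24.9 reach 488.0
   obj n 642 zmax 111.1 topxy [482.6 -96.3] rect [array([482.1, -96. ]), array([40.8, 40.3]), np.float64(36.0)]
```

View pics/crops.png

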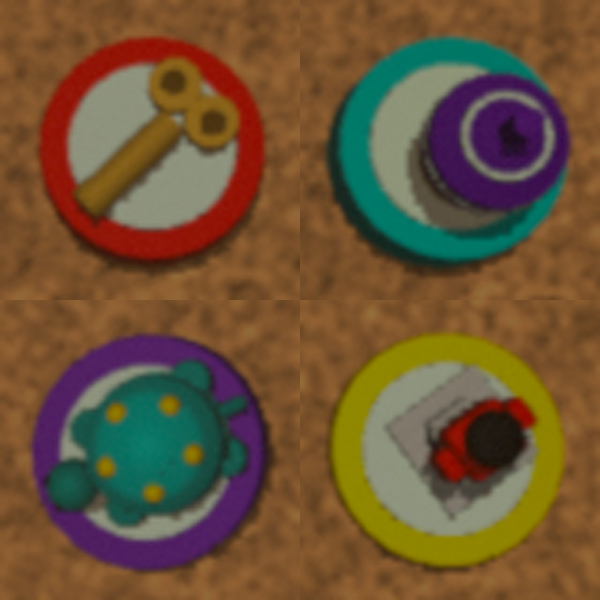

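The crops show the key's shaft from (90,200) to its bow (195,97). The top sits towards the lower right of its stand. The turtle's head is at (72,485) with its shell at (150,445), and the soldier's arms run from (450,465) to (520,412). The stands form two 2-cycles, so six moves are needed. Next I'll refine the poses.

```bash
cat > m2.py <<'E'
from h import *
T=dict(np.load("top0.npz"));S=dict(np.load("scene0.npz"))
PT=cloud(T);PS=cloud(S)
C=dict(red=(607.7,-24.0),turquoise=(614.2,-212.8),violet=(440.9,111.2),yellow=(477.5,-91),grey=(594.5,181.6))
def pts(P,n,lo,hi): 
    m=(P[...,2]>lo)&(P[...,2]<hi)&(np.hypot(P[...,0]-C[n][0],P[...,1]-C[n][1])<75); return P[m]
for nm,P,b in (("top",PT,(-1.3,.3,-1.6)),("scene",PS,(1.3,-.3,0))):
    P=P-np.array(b)  # to the mean of the two views
    q=pts(P,"red",30,60)[:,:2]; w,V=np.linalg.eigh(np.cov(q.T)); d=V[:,1]*np.sign(V[0,1]); n=np.array([-d[1],d[0]]); m=q.mean(0)
    for _ in range(3):  # refine on shaft points only
        s=(q-m)@d; sh=q[(s<np.percentile(s,99)-30)]; w,V=np.linalg.eigh(np.cov(sh.T)); d=V[:,1]*np.sign(V[0,1])
    s=(q-sh.mean(0))@d; e=np.percentile(s,[.3,99.7]); print(nm,"key yaw",np.degrees(np.arctan2(d[1],d[0])).round(1),"len",(e[1]-e[0]).round(1),"origin",(sh.mean(0)+d*(e.mean()+3)).round(1))
    q=pts(P,"turquoise",55,64)[:,:2].astype(np.float32).copy(); c,r=cv2.minEnclosingCircle(q); print(nm,"top",np.round(c,1),round(r,1))
    q=pts(P,"turquoise",88,99)[:,:2]; print("   stem",q.mean(0).round(1))
    q=pts(P,"violet",30,70); c0=np.array([445,105.]); 
    a=np.degrees(np.arctan2(q[:,1]-c0[1],q[:,0]-c0[0])); rr=np.hypot(*(q[:,:2]-c0).T)
    h=q[rr>31]; h=h[(np.abs(((np.degrees(np.arctan2(h[:,1]-c0[1],h[:,0]-c0[0]))-117+180)%360)-180)<30)]
    shell=q[(q[:,2]>48)][:,:2].astype(np.float32).copy(); c,r=cv2.minEnclosingCircle(shell); hm=h[:,:2].mean(0)-c; print(nm,"turtle",np.round(c,1),round(r,1),"yaw",np.degrees(np.arctan2(hm[1],hm[0])).round(1),"head max",np.percentile(hm@(h[:,:2]-c).T/np.hypot(*hm),99).round(1))
    q=pts(P,"yellow",62,88)[:,:2]; w,V=np.linalg.eigh(np.cov(q.T)); d=V[:,1]; R=cv2.minAreaRect(q.astype(np.float32).copy()); print(nm,"soldier arms dir",np.degrees(np.arctan2(d[1],d[0])).round(1)%180,np.round(R[0],1),np.round(R[1],1),round(R[2],1))
    q=pts(P,"yellow",100,115)[:,:2]; print("   hat",q.mean(0).round(1))
    q=pts(P,"yellow",28,34)[:,:2]; 
    if len(q)>30: R=cv2.minAreaRect(q.astype(np.float32).copy()); print("   base",len(q),np.round(R[0],1),np.round(R[1],1),round(R[2],1))
E
python3 m2.py
```

```text
top key yaw -46.8 len 69.0 origin [608.4 -24.9]
top top [ 608.4 -218.2] 26.9
   stem [ 608.7 -217.5]
top turtle [440.7 113.1] 33.6 yaw 116.0 head max 34.4
top soldier arms dir 131.9 [480.3 -96.2] [23.6 38. ] 34.5
   hat [480.8 -95.2]
   base 418 [477.5 -97.4] [67.7 64. ] 86.9
scene key yaw -46.4 len 69.1 origin [608.6 -24.5]
scene top [ 609.4 -217.7] 26.2
   stem [ 609.3 -217.7]
scene turtle [440.2 111.6] 32.5 yaw 110.2 head max 36.9
scene soldier arms dir 101.1 [481.1 -96. ] [22.5 38.1] 33.3
   hat [482.7 -96.8]
   base 310 [482.1 -96.6] [60.1 42.5] 43.2
```

```bash
python3 - <<'E'
from h import *
for nm,b in (("top",(-1.3,.3,-1.6)),("scene",(1.3,-.3,0))):
    P=cloud(dict(np.load(nm+"0.npz")))-np.array(b); c=np.array([445,105.3])
    d=P[...,:2]-c; r=np.hypot(d[...,0],d[...,1])
    q=d[(P[...,2]>30)&(r>33)&(r<50)]; q=q[q[:,1]>0]; m=q.mean(0)
    print(nm,len(q),"yaw",np.degrees(np.arctan2(m[1],m[0])).round(1),"max",np.hypot(*q.T).max().round(1))
E
```

```text
top 100 yaw 116.6 max 44.0
scene 34 yaw 111.3 max 44.7
```

{"op": "arm_command", "data": {"xyz": [[24,24,-5],[24,24,-5],[24,24,-5],[24,24,-5],[24,24,-5],[24,24,-5],[24,24,-5],[24,24,-5],[24,24,-5],[24,24,-5],[2,36,-5],[2,36,-5],[2,36,-5],[2,36,-5],[2,36,-5],[2,36,-5],[2,36,-5],[2,36,-5],[2,36,-5],[2,36,-5]], "spin": [4.8,4.8,4.8,4.8,4.8,4.8,4.8,4.8,4.8,4.8,4.8,4.8,4.8,4.8,4.8,4.8,4.8,4.8,4.8,4.8], "jaw": 1, "squeeze": 15}}

```text
time: 2.1
tool_pos: [0.4436, 0.1098, 0.3044]
tool_rot: [-3.141, -0.0, 2.037]
contact_force: [0.3, -0.5, -0.2]
opening: 0.092
grip_force: 0.0
```

```bash
python3 - <<'E'
from cell import *
from h import *
c=read_camera("wrist"); o=observe(); print(o["tool_pos"],np.degrees(o["tool_rot"][2]))
np.savez("w0.npz",**c); cv2.imwrite("pics/w0.png",c["img"][:,:,::-1]); P=cloud(c); print(np.round(c["world_from_camera"],3).tolist())
print(disc(P,(441,111)))
q=P[(P[...,2]>50)&(np.hypot(P[...,0]-445,P[...,1]-105)<60)]; zt=np.percentile(q[:,2],99); h=q[q[:,2]>zt-4]; print(zt,h.mean(0))
d=P[...,:2]-h.mean(0)[:2]; r=np.hypot(d[...,0],d[...,1]); q=d[(P[...,2]>30)&(P[...,2]<80)&(r>33)&(r<50)&(d[...,1]>0)]; m=q.mean(0); print(len(q),np.degrees(np.arctan2(m[1],m[0])))
E
```

```text
[0.44337416 0.11335909 0.30377406] 117.03422179074408
[[0.893, -0.436, -0.11, 0.415], [0.449, 0.866, 0.22, 0.168], [-0.0, -0.246, 0.969, 0.284], [0.0, 0.0, 0.0, 1.0]]
(array([443.12356567, 111.10494232]), 44.89030838012695, (array([443.02894844, 111.18840548]), np.float64(44.618278338817454)), np.float32(23.730598))
242.37604694586383 [419.59410172 124.58032465 240.64573348]
295 9.654622210446963
```

View pics/w0.png

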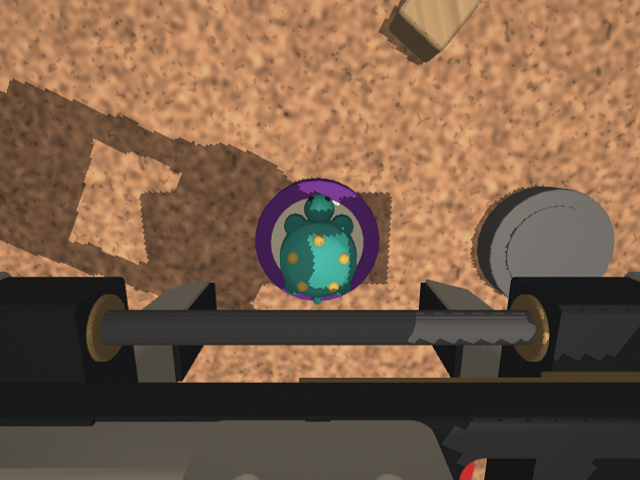

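The wrist view shows the turtle at (318,250), centred between the fingers and aligned with them.

{"op": "arm_command", "data": {"xyz": [[0,0,-10],[0,0,-10],[0,0,-10],[0,0,0],[0,0,0],[0,0,0]], "spin": [0,0,0,0,0,0]}}

```text
time: 2.75
tool_pos: [0.4441, 0.1077, 0.275]
tool_rot: [3.141, 0.0, 2.032]
contact_force: [0.5, -0.6, 0.4]
opening: 0.0925
grip_force: 0.0
```

{"op": "arm_command", "data": {"xyz": [[1.5,-2.5,-13],[0,0,-14],[0,0,-14],[0,0,-14],[0,0,-9],[0,0,-5],[0,0,0],[0,0,0],[0,0,0]], "spin": [0,0,0,0,0,0,0,0,0]}}

```text
time: 3.65
tool_pos: [0.4456, 0.1058, 0.2063]
tool_rot: [3.14, 0.0, 2.033]
contact_force: [0.5, 0.4, 0.3]
opening: 0.0919
grip_force: 0.0
```

{"op": "arm_command", "data": {"xyz": [[0,0,0],[0,0,0],[0,0,0],[0,0,0],[0,0,0],[0,0,0],[0,0,0],[0,0,0],[0,0,0],[0,0,0]], "spin": [0,0,0,0,0,0,0,0,0,0], "jaw": -1, "squeeze": 15}}

```text
time: 4.65
tool_pos: [0.4454, 0.1057, 0.2057]
tool_rot: [3.141, 0.0, 2.033]
contact_force: [-1.1, 0.2, 0.7]
opening: 0.0516
grip_force: 15.0
```

{"op": "arm_command", "data": {"xyz": [[0,0,10],[0,0,15],[0,0,15],[15,7.5,0],[22,11,0],[25,13,0],[25,13,0],[25,13,0],[22,11,0],[15,7.5,0],[0,0,0],[0,0,0],[0,0,0]], "spin": [0,0,0,0,0,0,0,0,0,0,0,0,0]}}

```text
time: 5.95
tool_pos: [0.5936, 0.1814, 0.2458]
tool_rot: [-3.14, -0.0, 2.033]
contact_force: [0.1, -0.2, -0.0]
opening: 0.0513
grip_force: 15.0
```

{"op": "arm_command", "data": {"xyz": [[0,0,-10],[0,0,-12],[0,0,-8],[0,0,-4],[0,0,-2],[0,0,-2],[0,0,-1],[0,0,0],[0,0,0]], "spin": [0,0,0,0,0,0,0,0,0]}}

```text
time: 6.85
tool_pos: [0.5945, 0.1818, 0.207]
tool_rot: [3.141, 0.0, 2.033]
contact_force: [-0.7, 0.1, -0.3]
opening: 0.051
grip_force: 15.0
```

{"op": "arm_command", "data": {"xyz": [[0,0,-1],[0,0,0],[0,0,0]], "spin": [0,0,0]}}

```text
time: 7.15
tool_pos: [0.5944, 0.1818, 0.2058]
tool_rot: [3.141, 0.0, 2.033]
contact_force: [0.2, -0.3, -0.4]
opening: 0.0515
grip_force: 15.0
```

{"op": "arm_command", "data": {"xyz": [[0,0,0],[0,0,0],[0,0,0],[0,0,0],[0,0,0],[0,0,0],[0,0,15],[0,0,30],[0,0,40],[0,0,30],[0,0,0],[0,0,0]], "spin": [0,0,0,0,0,0,0,0,0,0,0,0], "jaw": 1}}

```text
time: 8.35
tool_pos: [0.5943, 0.1818, 0.3222]
tool_rot: [3.139, 0.001, 2.033]
contact_force: [0.5, 0.6, -0.7]
opening: 0.0921
grip_force: 0.0
```

{"op": "arm_command", "data": {"xyz": [[0,-15,0],[1,-25,0],[1,-35,0],[1,-35,0],[1,-35,0],[1,-35,0],[2,-35,0],[2,-35,0],[2,-35,0],[1,-35,0],[1,-30,0],[1,-25,0],[0.5,-15,0],[0,-9.5,0],[0,0,-10],[0,0,-20],[0,0,-10],[0,0,0],[0,0,0],[0,0,0]], "spin": [0,0,0,0,0,0,0,0,0,0,0,0,0,0,0,0,0,0,0,0]}}

```text
time: 10.35
tool_pos: [0.6092, -0.2174, 0.2816]
tool_rot: [3.141, 0.001, 2.034]
contact_force: [-0.5, 0.6, 0.4]
opening: 0.0919
grip_force: 0.0
```

```bash
python3 - <<'E'
from cell import *
from h import *
c=read_camera("top"); o=observe(); print(o["tool_pos"])
np.savez("top1.npz",**c); P=cloud(c)-np.array((-1.3,.3,-1.6))
q=P[(P[...,2]>31)&(np.hypot(P[...,0]-594.5,P[...,1]-181.6)<60)]; zt=np.percentile(q[:,2],99); h=q[q[:,2]>zt-4]; print(zt,h.mean(0))
c=read_camera("wrist"); P=cloud(c); print(disc(P,(614,-213)))
q=P[(P[...,2]>55)&(P[...,2]<64)&(np.hypot(P[...,0]-609,P[...,1]+218)<50)]; print(cv2.minEnclosingCircle(q[:,:2].astype(np.float32).copy()))
E
```

```text
[ 0.60916511 -0.21752447  0.28167761]
63.33831635947649 [592.76205749 180.88861066  61.17223655]
(array([ 616.48706055, -213.42002869]), 44.843505859375, (array([ 616.37826972, -213.18411331]), np.float64(44.41308006664197)), np.float32(23.84909))
((611.31640625, -218.1160888671875), 26.271249771118164)
```

{"op": "arm_command", "data": {"xyz": [[1,-0.5,-12],[0,0,-15],[0,0,-15],[0,0,-15],[0,0,-7],[0,0,-3],[0,0,0],[0,0,0],[0,0,0]], "spin": [0,0,0,0,0,0,0,0,0]}}

```text
time: 11.35
tool_pos: [0.6101, -0.2183, 0.2145]
tool_rot: [3.141, 0.001, 2.033]
contact_force: [-0.5, -0.1, 0.1]
opening: 0.0916
grip_force: 0.0
```

{"op": "arm_command", "data": {"xyz": [[0,0,0],[0,0,0],[0,0,0],[0,0,0],[0,0,0],[0,0,0],[0,0,0],[0,0,0],[0,0,0],[0,0,0]], "spin": [0,0,0,0,0,0,0,0,0,0], "jaw": -1, "squeeze": 15}}

```text
time: 12.35
tool_pos: [0.6099, -0.2182, 0.2137]
tool_rot: [3.141, -0.0, 2.033]
contact_force: [0.1, -0.1, 0.2]
opening: 0.0512
grip_force: 15.0
```

{"op": "arm_command", "data": {"xyz": [[0,0,12],[0,0,30],[0,0,38],[0,0,30],[-6,12,0],[-12,24,0],[-16,31,0],[-16,31,0],[-16,31,0],[-16,31,0],[-16,31,0],[-16,31,0],[-16,31,0],[-16,31,0],[-12,24,0],[-9,18,0],[-0.5,3,0],[0,0,0],[0,0,0],[0,0,0]], "spin": [0,0,0,0,0,0,0,0,0,0,0,0,0,0,0,0,0,0,0,0]}}

```text
time: 14.35
tool_pos: [0.4428, 0.11, 0.3239]
tool_rot: [3.141, 0.0, 2.032]
contact_force: [-0.9, -1.3, -0.1]
opening: 0.0511
grip_force: 15.0
```

{"op": "arm_command", "data": {"xyz": [[0,0.5,-15],[0,0,-25],[0,0,-30],[0,0,-20],[0,0,-10],[0,0,-5],[0,0,-3],[0,0,-2],[0,0,0],[0,0,0],[0,0,0]], "spin": [0,0,0,0,0,0,0,0,0,0,0]}}

```text
time: 15.45
tool_pos: [0.4425, 0.1113, 0.2142]
tool_rot: [3.141, 0.0, 2.033]
contact_force: [-0.1, -0.1, -0.8]
opening: 0.0514
grip_force: 15.0
```

{"op": "arm_command", "data": {"xyz": [[0,0,0],[0,0,0],[0,0,0],[0,0,0],[0,0,0],[0,0,0],[0,0,15],[0,0,30],[0,0,35],[0,0,20],[0,0,0],[0,0,0]], "spin": [0,0,0,0,0,0,0,0,0,0,0,0], "jaw": 1}}

```text
time: 16.65
tool_pos: [0.4422, 0.1112, 0.3136]
tool_rot: [3.141, 0.0, 2.033]
contact_force: [0.3, 0.4, -0.9]
opening: 0.0918
grip_force: 0.0
```

{"op": "arm_command", "data": {"xyz": [[15,7,0],[25,12,0],[30,14,0],[30,14,0],[25,12,0],[17,8,0],[9.5,3,0],[0,0,-20],[0,0,-20],[0,0,0],[0,0,0],[0,0,0]], "spin": [0,0,0,0,0,0,0,0,0,0,0,0]}}

```text
time: 17.85
tool_pos: [0.5941, 0.1813, 0.2742]
tool_rot: [3.141, 0.0, 2.033]
contact_force: [-0.1, -1.2, 1.0]
opening: 0.092
grip_force: 0.0
```

```bash
python3 - <<'E'
from cell import *
from h import *
o=observe(); print(o["tool_pos"])
c=read_camera("top"); cv2.imwrite("pics/top2.png",c["img"][:,:,::-1]); P=cloud(c)
b=np.array((-1.3,.3,-1.6)); P=P-b
q=P[(P[...,2]>88)&(P[...,2]<99)&(np.hypot(P[...,0]-441,P[...,1]-111)<50)]; print("stem",q.mean(0), "stand",(440.9,111.2))
E
```

```text
[0.59409908 0.18126531 0.27422474]
stem [441.40377648 110.89170706  94.26526035] stand (440.9, 111.2)
```

View pics/top2.png

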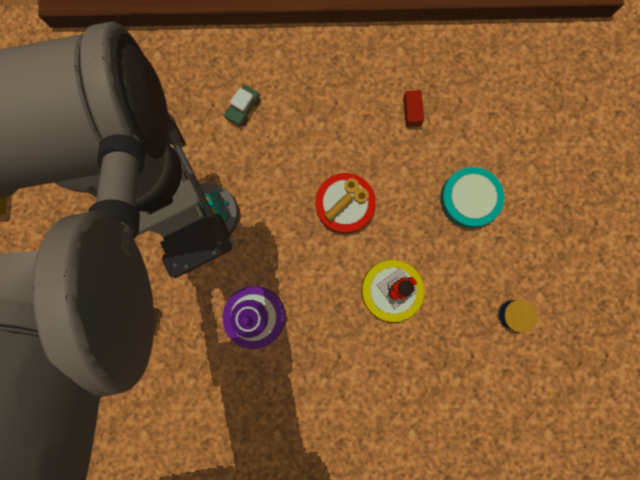

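The top stands upright at (254,317), within 1 mm of the violet stand's centre, and the turquoise stand is empty. Next I regrasp the turtle.

{"op": "arm_command", "data": {"xyz": [[0,0.5,-14],[0,0,-15],[0,0,-15],[0,0,-14],[0,0,-7],[0,0,-3],[0,0,0],[0,0,0],[0,0,0]], "spin": [0,0,0,0,0,0,0,0,0]}}

```text
time: 18.8
tool_pos: [0.5941, 0.1818, 0.2065]
tool_rot: [3.14, 0.0, 2.033]
contact_force: [0.3, -0.4, -0.1]
opening: 0.0918
grip_force: 0.0
```

{"op": "arm_command", "data": {"xyz": [[0,0,0],[0,0,0],[0,0,0],[0,0,0],[0,0,0],[0,0,0],[0,0,0],[0,0,0],[0,0,0],[0,0,0]], "spin": [0,0,0,0,0,0,0,0,0,0], "jaw": -1, "squeeze": 15}}

```text
time: 19.8
tool_pos: [0.5939, 0.1818, 0.2057]
tool_rot: [3.141, 0.0, 2.033]
contact_force: [0.9, -0.2, -0.6]
opening: 0.0512
grip_force: 15.0
```

{"op": "arm_command", "data": {"xyz": [[0,0,10],[0,0,25],[0,0,25],[1,-16,0],[2,-28,0],[2,-35,0],[2,-35,0],[2,-35,0],[2,-35,0],[2,-35,0],[2,-35,0],[2,-35,0],[2,-35,0],[1,-30,0],[1,-24,0],[0,-16,0],[0,0,0],[0,0,0],[0,0,0]], "spin": [0,0,0,0,0,0,0,0,0,0,0,0,0,0,0,0,0,0,0]}}

```text
time: 21.7
tool_pos: [0.6149, -0.211, 0.2656]
tool_rot: [-3.142, -0.001, 2.035]
contact_force: [0.5, 1.1, -1.4]
opening: 0.0517
grip_force: 15.0
```

{"op": "arm_command", "data": {"xyz": [[0,0,-12],[0,0,-18],[0,0,-12],[0,0,-8],[0,0,-5],[0,0,-3],[0,0,-2],[0,0,0],[0,0,0],[0,0,0]], "spin": [0,0,0,0,0,0,0,0,0,0]}}

```text
time: 22.7
tool_pos: [0.615, -0.2123, 0.2062]
tool_rot: [3.141, 0.001, 2.033]
contact_force: [0.5, -1.0, -0.6]
opening: 0.0513
grip_force: 15.0
```

{"op": "arm_command", "data": {"xyz": [[0,0,0],[0,0,0],[0,0,0],[0,0,0],[0,0,0],[0,0,0],[0,0,15],[0,0,30],[0,0,40],[0,0,30],[0,0,0],[0,0,0]], "spin": [0,0,0,0,0,0,0,0,0,0,0,0], "jaw": 1}}

```text
time: 23.9
tool_pos: [0.6148, -0.2122, 0.3223]
tool_rot: [3.14, 0.002, 2.033]
contact_force: [0.3, 0.5, -0.5]
opening: 0.0917
grip_force: 0.0
```

{"op": "arm_command", "data": {"xyz": [[-8,7,0],[-9,8,0],[-9,8,0],[-9,8,0],[-9,8,0],[-9,8,0],[-9,8,0],[-9,8,0],[-9,8,0],[-9,8,0],[-9,8,0],[-9,8,0],[-9,8,0],[-9,8,0],[-7.5,5,0],[0,0,0],[0,0,0],[0,0,0]], "spin": [-5.5,-5.5,-5.5,-5.5,-5.5,-5.5,-5.5,-5.5,-5.5,-5.5,-5.5,-5.5,-5.5,-5.5,-5.5,0,0,0]}}

```text
time: 25.7
tool_pos: [0.4827, -0.0965, 0.3204]
tool_rot: [-3.141, 0.0, 0.595]
contact_force: [0.7, -0.3, -0.1]
opening: 0.0918
grip_force: 0.0
```

```bash
python3 - <<'E'
from cell import *
from h import *
o=observe(); print(o["tool_pos"],np.degrees(o["tool_rot"][2]))
c=read_camera("wrist"); cv2.imwrite("pics/w3.png",c["img"][:,:,::-1]); P=cloud(c); print(disc(P,(478,-91)))
def sel(lo,hi): return P[(P[...,2]>lo)&(P[...,2]<hi)&(np.hypot(P[...,0]-482,P[...,1]+96)<35)][:,:2].astype(np.float32).copy()
print("hat",sel(100,114).mean(0),"torso",cv2.minAreaRect(sel(62,86)),"base",cv2.minAreaRect(sel(27.5,34)))
c=read_camera("top"); P=cloud(c)-np.array((-1.3,.3,-1.6))
q=P[(P[...,2]>31)&(np.hypot(P[...,0]-614,P[...,1]+213)<60)]
if len(q): zt=np.percentile(q[:,2],99); h=q[q[:,2]>zt-4]; print("turtle",len(q),zt,h.mean(0),"want 614.2 -212.8")
E
```

```text
[ 0.48266611 -0.0964967   0.32041461] 34.098513086226276
(array([479.46136475, -91.73960876]), 44.96992874145508, (array([479.50465275, -91.45451557]), np.float64(44.565772994773276)), np.float32(24.056807))
hat [484.02002 -95.69492] torso ((483.591064453125, -95.9207992553711), (20.833141326904297, 37.974830627441406), 34.40154266357422) base ((490.4803161621094, -91.34038543701172), (24.133817672729492, 41.86795425415039), 33.782352447509766)
turtle 34 60.98975579269485 [ 631.17475621 -219.1656177    59.65812758] want 614.2 -212.8
```

View pics/w3.png

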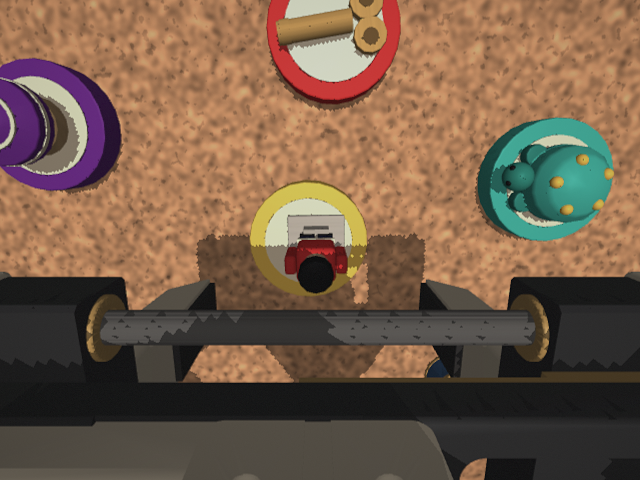

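The wrist view shows the soldier at (317,265), centred and square between the fingers. The turtle stands upright on turquoise at (545,180).

{"op": "arm_command", "data": {"xyz": [[0.5,0.5,-13],[0,0,-18],[0,0,-18],[0,0,-18],[0,0,-13],[0,0,-6],[0,0,-3],[0,0,0],[0,0,0],[0,0,0]], "spin": [0,0,0,0,0,0,0,0,0,0]}}

```text
time: 26.8
tool_pos: [0.4831, -0.0958, 0.2323]
tool_rot: [3.141, -0.001, 0.593]
contact_force: [0.7, 0.8, 0.1]
opening: 0.0918
grip_force: 0.0
```

{"op": "arm_command", "data": {"xyz": [[0,0,0],[0,0,0],[0,0,0],[0,0,0],[0,0,0],[0,0,0],[0,0,0],[0,0,0],[0,0,0],[0,0,0],[0,0,0]], "spin": [0,0,0,0,0,0,0,0,0,0,0], "jaw": -1, "squeeze": 15}}

```text
time: 27.9
tool_pos: [0.4829, -0.0957, 0.2317]
tool_rot: [3.142, 0.0, 0.593]
contact_force: [-0.0, -0.4, -0.9]
opening: 0.038
grip_force: 14.9
```

{"op": "arm_command", "data": {"xyz": [[0,0,10],[0,0,25],[0,0,25],[4,10,0],[8,20,0],[11,27,0],[11,27,0],[11,27,0],[11,27,0],[11,27,0],[11,27,0],[11,27,0],[11,27,0],[7,17,0],[4,10,0],[1.5,4,0],[0,0,0],[0,0,0],[0,0,0]], "spin": [0,0,0,0,0,0,0,0,0,0,0,0,0,0,0,0,0,0,0]}}

```text
time: 29.8
tool_pos: [0.5953, 0.1804, 0.2918]
tool_rot: [3.141, 0.0, 0.592]
contact_force: [0.4, -0.3, -1.6]
opening: 0.0378
grip_force: 14.9
```

{"op": "arm_command", "data": {"xyz": [[0,0,-12],[0,0,-18],[0,0,-12],[0,0,-8],[0,0,-5],[0,0,-3],[0,0,-2],[0,0,0],[0,0,0],[0,0,0]], "spin": [0,0,0,0,0,0,0,0,0,0]}}

```text
time: 30.8
tool_pos: [0.5955, 0.1813, 0.2321]
tool_rot: [3.141, -0.001, 0.594]
contact_force: [-0.7, -1.1, -0.5]
opening: 0.0379
grip_force: 14.9
```

{"op": "arm_command", "data": {"xyz": [[0,0,-0.5],[0,0,0],[0,0,0],[0,0,0],[0,0,0],[0,0,0],[0,0,15],[0,0,30],[0,0,35],[0,0,20],[0,0,0],[0,0,0]], "spin": [0,0,0,0,0,0,0,0,0,0,0,0], "jaw": 1}}

```text
time: 32.0
tool_pos: [0.5952, 0.1812, 0.3309]
tool_rot: [3.141, 0.0, 0.593]
contact_force: [0.2, -0.2, -0.8]
opening: 0.0919
grip_force: 0.0
```

{"op": "arm_command", "data": {"xyz": [[0.5,-12,0],[1,-12,0],[1,-12,0],[1,-12,0],[1,-12,0],[1,-12,0],[1,-12,0],[1,-12,0],[1,-12,0],[1,-12,0],[1,-12,0],[1,-12,0],[1,-12,0],[1,-12,-10],[0,-12,-20],[0,-12,-20],[0,-9,-10],[0,-5,0],[0,0,0],[0,0,0]], "spin": [5.5,5.5,5.5,5.5,5.5,5.5,5.5,5.5,5.5,5.5,5.5,5.5,5.5,5.5,5.5,5.5,5.5,5.9,0,0]}}

```text
time: 34.0
tool_pos: [0.6086, -0.0247, 0.2701]
tool_rot: [-3.141, -0.002, 2.325]
contact_force: [-0.0, 1.1, 0.3]
opening: 0.0918
grip_force: 0.0
```

```bash
python3 - <<'E'
from cell import *
from h import *
o=observe(); print(o["tool_pos"],np.degrees(o["tool_rot"][2]))
c=read_camera("wrist"); cv2.imwrite("pics/w4.png",c["img"][:,:,::-1]); P=cloud(c); print(disc(P,(609,-24)))
q=P[(P[...,2]>29)&(P[...,2]<50)&(np.hypot(P[...,0]-608,P[...,1]+24)<50)][:,:2].astype(np.float32).copy(); print(cv2.minAreaRect(q))
E
```

```text
[ 0.60864377 -0.02466102  0.27012579] 133.23147934647764
(array([609.94171143, -24.30106544]), 45.03672409057617, (array([609.90309009, -24.03474342]), np.float64(44.490952295796355)), np.float32(24.027325))
((608.0269775390625, -21.449939727783203), (41.881893157958984, 66.51477813720703), 43.22238540649414)
```

View pics/w4.png

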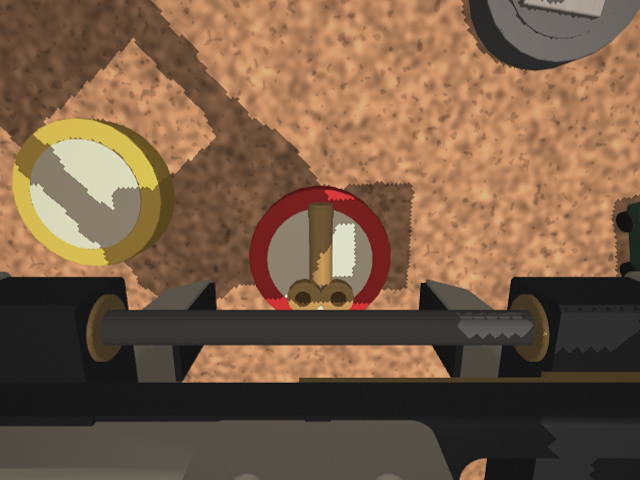

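The wrist view shows the key's shaft at (320,250), along the tool's x axis and centred between the fingers.

{"op": "arm_command", "data": {"xyz": [[1,0.5,-14],[0,0,-15],[0,0,-15],[0,0,-12],[0,0,-6],[0,0,-2.5],[0,0,0],[0,0,0],[0,0,0]], "spin": [0,0,0,0,0,0,0,0,0]}}

```text
time: 34.95
tool_pos: [0.6101, -0.0243, 0.2074]
tool_rot: [3.141, 0.001, 2.328]
contact_force: [-0.3, 0.4, -0.2]
opening: 0.0917
grip_force: 0.0
```

{"op": "arm_command", "data": {"xyz": [[0,0,0],[0,0,0],[0,0,0],[0,0,0],[0,0,0],[0,0,0],[0,0,0],[0,0,0],[0,0,0],[0,0,0],[0,0,0],[0,0,0],[0,0,0]], "spin": [0,0,0,0,0,0,0,0,0,0,0,0,0], "jaw": -1, "squeeze": 20}}

```text
time: 36.25
tool_pos: [0.6099, -0.0242, 0.2067]
tool_rot: [3.142, -0.0, 2.328]
contact_force: [0.3, 0.1, 0.2]
opening: 0.0139
grip_force: 20.0
```

{"op": "arm_command", "data": {"xyz": [[0,0,8],[0,0,16],[0,0,16],[-8,-4,0],[-16,-8,0],[-22,-11,0],[-24,-12,0],[-24,-12,0],[-20,-10,0],[-12,-6,0],[-5.5,-3.5,0],[0,0,0],[0,0,0],[0,0,0]], "spin": [0,0,0,0,0,0,0,0,0,0,0,0,0,0]}}

```text
time: 37.65
tool_pos: [0.479, -0.0905, 0.2467]
tool_rot: [3.141, 0.001, 2.329]
contact_force: [-0.2, 0.1, -1.0]
opening: 0.0136
grip_force: 20.0
```

{"op": "arm_command", "data": {"xyz": [[0,0,-8],[0,0,-12],[0,0,-8],[0,0,-5],[0,0,-3],[0,0,-2],[0,0,-2],[0,0,0],[0,0,0],[0,0,0]], "spin": [0,0,0,0,0,0,0,0,0,0]}}

```text
time: 38.65
tool_pos: [0.4784, -0.0908, 0.2069]
tool_rot: [3.141, 0.0, 2.328]
contact_force: [-0.8, -0.2, -1.0]
opening: 0.0139
grip_force: 20.0
```

{"op": "arm_command", "data": {"xyz": [[0,0,-0.4],[0,0,0],[0,0,0],[0,0,0],[0,0,0],[0,0,0],[0,0,15],[0,0,35],[0,0,40],[0,0,30],[0,0,10],[0,0,0]], "spin": [0,0,0,0,0,0,0,0,0,0,0,0], "jaw": 1}}

```text
time: 39.85
tool_pos: [0.4785, -0.0908, 0.3375]
tool_rot: [3.14, 0.003, 2.328]
contact_force: [-0.1, -0.1, -0.2]
opening: 0.0914
grip_force: 0.0
```

{"op": "arm_command", "data": {"xyz": [[4,9,0],[7,16,0],[7,16,0],[7,16,0],[7,16,0],[7,16,0],[7,16,0],[7,16,0],[7,16,0],[7,16,0],[7,16,0],[7,16,0],[7,16,0],[7,16,0],[7,16,0],[7,16,0],[5,15,0],[3,8,0],[0,0,0],[0,0,0]], "spin": [-5.5,-5.5,-5.5,-5.5,-5.5,-5.5,-5.5,-5.5,-5.5,-5.5,-5.5,-5.5,-5.5,-5.5,-5.5,-5.5,-5.5,-5.9,0,0]}}

```text
time: 41.85
tool_pos: [0.5951, 0.1811, 0.3345]
tool_rot: [-3.141, 0.003, 0.596]
contact_force: [-0.6, -0.6, 0.9]
opening: 0.0921
grip_force: 0.0
```

```bash
python3 - <<'E'
from cell import *
from h import *
c=read_camera("top"); o=observe(); print(o["tool_pos"],np.degrees(o["tool_rot"][2])); cv2.imwrite("pics/top5.png",c["img"][:,:,::-1]); P=cloud(c)-np.array((-1.3,.3,-1.6))
q=P[(P[...,2]>30)&(np.hypot(P[...,0]-477.5,P[...,1]+91)<50)][:,:2].astype(np.float32).copy(); R=cv2.minAreaRect(q); print("key",R)
q=P[(P[...,2]>31)&(np.hypot(P[...,0]-614,P[...,1]+213)<60)]; zt=np.percentile(q[:,2],99); h=q[q[:,2]>zt-4]; print("turtle",len(q),zt,h.mean(0),"want 614.2 -212.8")
c=read_camera("wrist"); P=cloud(c)
def sel(lo,hi): return P[(P[...,2]>lo)&(P[...,2]<hi)&(np.hypot(P[...,0]-596,P[...,1]-182)<35)][:,:2].astype(np.float32).copy()
print("grey",disc(P,(595,181)),"torso",cv2.minAreaRect(sel(62,86)))
E
```

```text
[0.59514257 0.1808282  0.33496999] 34.13162627781765
key ((475.21563720703125, -90.15577697753906), (40.755760192871094, 69.755859375), 44.566162109375)
turtle 1445 63.18546045901458 [ 612.92554312 -212.30217613   61.08838851] want 614.2 -212.8
grey (array([596.62158203, 181.47041321]), 44.91407775878906, (array([596.81637723, 181.56961268]), np.float64(44.57954337360385)), np.float32(24.028448)) torso ((596.9489135742188, 180.84056091308594), (20.278297424316406, 38.01338195800781), 34.62628173828125)
```

View pics/top5.png

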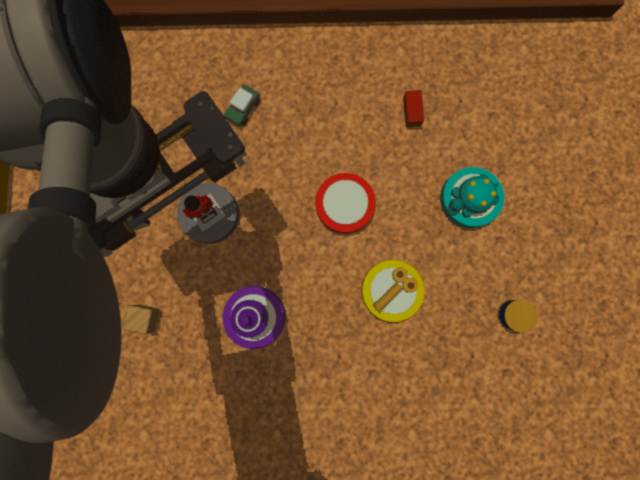

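The top view shows the key flat and centred on yellow at (394,291), the turtle on turquoise at (473,197), and the soldier waiting upright on grey at (208,210).

{"op": "arm_command", "data": {"xyz": [[0.5,0,-15],[0,0,-20],[0,0,-25],[0,0,-20],[0,0,-14],[0,0,-7],[0,0,-2.5],[0,0,0],[0,0,0],[0,0,0]], "spin": [0,0,0,0,0,0,0,0,0,0]}}

```text
time: 42.95
tool_pos: [0.5961, 0.1813, 0.2337]
tool_rot: [3.141, -0.001, 0.594]
contact_force: [0.3, 0.1, -0.4]
opening: 0.0912
grip_force: 0.0
```

{"op": "arm_command", "data": {"xyz": [[0,0,0],[0,0,0],[0,0,0],[0,0,0],[0,0,0],[0,0,0],[0,0,0],[0,0,0],[0,0,0],[0,0,0],[0,0,0]], "spin": [0,0,0,0,0,0,0,0,0,0,0], "jaw": -1, "squeeze": 15}}

```text
time: 44.05
tool_pos: [0.5959, 0.1813, 0.2328]
tool_rot: [3.141, 0.0, 0.593]
contact_force: [1.0, 0.4, 0.4]
opening: 0.038
grip_force: 15.0
```

{"op": "arm_command", "data": {"xyz": [[0,0,10],[0,0,25],[0,0,25],[1,-10,0],[1,-20,0],[2,-27,0],[2,-27,0],[2,-27,0],[2,-27,0],[1,-27,0],[1,-20,0],[1,-14,0],[0,-6.5,0],[0,0,0],[0,0,0],[0,0,0]], "spin": [0,0,0,0,0,0,0,0,0,0,0,0,0,0,0,0]}}

```text
time: 45.65
tool_pos: [0.6088, -0.0233, 0.2928]
tool_rot: [-3.141, -0.0, 0.594]
contact_force: [-0.1, -0.8, -2.2]
opening: 0.038
grip_force: 15.0
```

{"op": "arm_command", "data": {"xyz": [[0,0,-12],[0,0,-18],[0,0,-12],[0,0,-8],[0,0,-5],[0,0,-3],[0,0,-2],[0,0,0],[0,0,0],[0,0,0]], "spin": [0,0,0,0,0,0,0,0,0,0]}}

```text
time: 46.65
tool_pos: [0.609, -0.0243, 0.2332]
tool_rot: [3.141, -0.0, 0.593]
contact_force: [-0.3, -0.3, -2.2]
opening: 0.0384
grip_force: 15.0
```

{"op": "arm_command", "data": {"xyz": [[0,0,-0.5],[0,0,0],[0,0,0],[0,0,0]], "spin": [0,0,0,0]}}

```text
time: 47.05
tool_pos: [0.609, -0.0243, 0.2328]
tool_rot: [3.141, -0.0, 0.593]
contact_force: [-0.6, 0.2, 3.7]
opening: 0.0381
grip_force: 15.0
```

{"op": "arm_command", "data": {"xyz": [[0,0,0],[0,0,0],[0,0,0],[0,0,0],[0,0,0],[0,0,0],[0,0,15],[0,0,30],[0,0,40],[0,0,40],[0,20,10],[0,30,0],[0,35,0],[0,35,0],[0,35,0],[0,35,0],[0,30,0],[0,20,0],[0,0,0],[0,0,0]], "spin": [0,0,0,0,0,0,0,0,0,0,0,0,0,0,0,0,0,0,0,0], "jaw": 1}}

```text
time: 49.05
tool_pos: [0.6088, 0.2158, 0.3671]
tool_rot: [3.141, 0.001, 0.594]
contact_force: [0.5, -0.9, -0.4]
opening: 0.0922
grip_force: 0.0
```

```bash
python3 - <<'E'
from cell import *
from h import *
c=read_camera("top"); cv2.imwrite("pics/top6.png",c["img"][:,:,::-1]); P=cloud(c)-np.array((-1.3,.3,-1.6))
def sel(x,y,lo,hi): return P[(P[...,2]>lo)&(P[...,2]<hi)&(np.hypot(P[...,0]-x,P[...,1]-y)<50)]
q=sel(607.7,-24,100,115); print("hat",q.mean(0),"want 607.7 -24"); print("torso",cv2.minAreaRect(sel(607.7,-24,62,88)[:,:2].astype(np.float32).copy()))
print("stem",sel(441,111,88,99).mean(0),"want 440.9 111.2"); q=sel(614,-213,31,70); print("turtle",q[q[:,2]>59].mean(0)); print("key",cv2.minAreaRect(sel(477.5,-91,30,60)[:,:2].astype(np.float32).copy()))
E
```

```text
hat [606.13157301 -25.15845666 108.58024377] want 607.7 -24
torso ((605.7014770507812, -25.87335968017578), (22.150171279907227, 38.54727554321289), 26.54204559326172)
stem [441.33873521 110.88739051  94.52471647] want 440.9 111.2
turtle [ 613.11516687 -212.17960182   60.84641879]
key ((481.142578125, -87.74250793457031), (39.997493743896484, 71.27360534667969), 29.404842376708984)
```

View pics/top6.png

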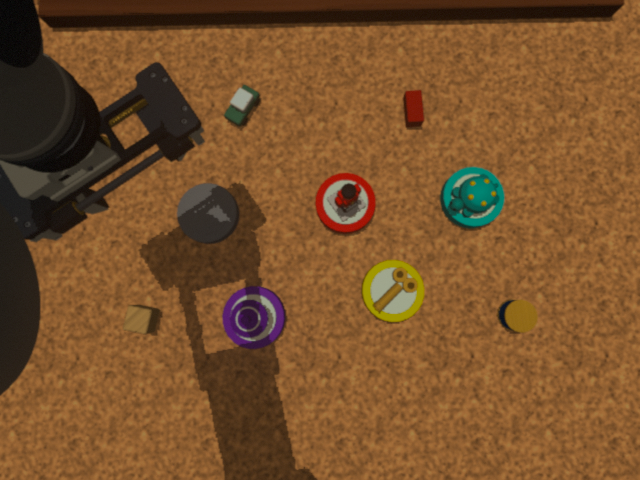

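All four pieces show on their own stands: soldier (345,200), turtle (475,197), key (394,291), top (252,318). The key's rectangle differs from its last reading, so I'll check that before handing in.

```bash
python3 - <<'E'
from cell import *
from h import *
a=cv2.imread("pics/top5.png").astype(int);b=cv2.imread("pics/top6.png").astype(int); print("diff",np.abs(a-b)[255:330,355:435].mean())
for n,bb in (("top",(-1.3,.3,-1.6)),("scene",(1.3,-.3,0))):
    P=cloud(read_camera(n))-np.array(bb); q=P[(P[...,2]>31.5)&(P[...,2]<60)&(np.hypot(P[...,0]-477.5,P[...,1]+91)<50)]
    print(n,np.percentile(q[:,2],99),cv2.minAreaRect(q[:,:2].astype(np.float32).copy()))
    h=P[(P[...,2]>80)&(P[...,2]<120)&(np.hypot(P[...,0]-607.7,P[...,1]+24)<40)]; print("hat zmax",np.percentile(h[:,2],98),h.mean(0))
E
```

```text
diff 6.854111111111111
top 41.36956035783263 ((475.66058349609375, -90.07538604736328), (40.616981506347656, 69.02175903320312), 43.8180046081543)
hat zmax 111.11554891705323 [604.51173512 -24.6083547   96.74278712]
scene 41.414219767880574 ((475.70428466796875, -88.85903930664062), (41.03838348388672, 69.76057434082031), 41.48147201538086)
hat zmax 110.75905902801242 [610.24444776 -29.86291074  97.1124295 ]
```

The key hasn't moved, lies flat and is centred; the odd reading was noise. Handing in.

```bash
python3 -c "
from cell import *
print(hand_in())"
```

```text
the job is handed in; nothing more can be done
None
```

The job is handed in, with no verdict returned: at about 49 s of the 136 s limit, the last pictures showed all four pieces on the stands of their own colours, upright (key flat) and within about 2 mm of centre.

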